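# Mirror from the slotted organiser to the easel

## Task

Slide the coral-framed mirror straight up out of its slot in the white organiser and stand it on the wooden easel, centred behind the front lip and leaning back against the back rest, then let go. Leave the two palettes in their slots, and the bottle and the jar standing where they are.

Things in the scene. Friction and masses are not known exactly. Their poses are not given: they have to be found in the camera images.
- mirror_center (a point): Centre, half-way up, of a double-sided mirror: rigid panel 110 mm wide, 140 tall, 10 thick, about 0.3 kg, coral-orange rim, silver on both faces (either may look forward). x along its width, y normal to its faces, z to its top edge. It starts upright in one of the organiser's slots (which one varies), top edge 148 mm above the table, 93 mm of it above the slot walls, 40 mm taller than the palettes.
- rack: White slotted organiser, fixed, 134 mm (x) by 136 (y), 55 tall; origin at the centre of its underside, z up. Three slots run along its x, centred at y = -50, 0, +50 mm; each is 14 mm wide, 122 long, 47 deep, its floor 8 mm above the table, with walls at both ends. Things in it stand with their x and y along its x and y.
- easel: Wooden easel, fixed; origin: centre of underside. Faces its +x. Base 110 mm (x) by 130 (y), 12 thick: its top is the ledge. Back rest: flat, 130 wide, 80 tall along its slope, leaning back 20 deg from vertical to -x; its front face meets the ledge at x = +10 mm. Front lip 15 mm tall, inner face at x = +34. A mirror seated flat on the rest has its centre at x -9, y 0, z +80 mm, width along y.
- black_palette_center (a point): Centre of a closed black make-up palette 115 mm wide, 100 mm tall, 10 mm thick, with coloured squares, standing in another slot of the organiser, top 108 mm above the table; to be left there. Axes as for the mirror.
- teal_palette_center (a point): Centre of a closed teal make-up palette of the same size, standing in the remaining slot; to be left there.
- bottle_center (a point): Half-way up an upright loose grey bottle, 48 mm diameter, 120 mm tall, beside the work; to be left standing.
- jar_center (a point): Half-way up an upright loose skin-toned jar with black cap, 72 mm diameter, 50 mm tall, beside the work; to be left standing.
There are look-alikes about, which are no part of the job. What is shaped like the part that bears mirror_center but blue is not meant.

How it is judged:
By the outcome, as a careful person would: the job done as asked, in the order asked, and still so for the second after the job is handed in, with the robot touching nothing.
It also fails if it takes over 43 s, if anything falls off the work surface, if the arm or the gripper's body presses on something with over 40 N, if the wrist force passes 120 N, or if a joint passes its speed limit or range.

## Robot

A 6-joint arm with a two-finger parallel gripper is mounted at the origin on the work surface. World frame = base frame: x ahead of the robot, y to its left, z up, the work surface at z = 0. Lengths are in m, angles in degrees, forces in N, time in s.
With the tool pointing down it reaches from about 0.325 to 0.775 m from the base axis. Payload 9.3 kg.
Tool frame: the origin (TCP) lies between the finger pads; the fingertips stand tcp_to_tips ahead of it and the grasp point (between the pads) lies 2 mm behind it (tcp_to_tips is the distance from the TCP to the fingertips, in m); z points along the fingers, y is the line along which they close (so a half turn about z gives the same grasp; the last joint's range is limited). The gripper opens to 85 mm and grips with 20 to 120 N. Pads are 22 mm wide; open, the fingers measure 114 mm over their backs; the gripper's body (76 mm by 85 mm) begins 54 mm behind the grasp point. The pads swing forward as they close: fully open they stand 13 mm farther back than shut.
Start: joints at [-73.659, 14.817, 1.232, 76.415, 0, 81.257], TCP at [0.233, -0.498, 0.248] pointing down, gripper open.
Joint ranges: [-174.27, 174.27], [-52.1, 104.24], [-59.71, 78.15], [-110.17, 111.67], [-87.03, 83.33], [-180, 180]. Speed limits (degrees/s): [127.2, 127.2, 159.86, 180, 180, 180].

## Interface

Orientations are given as a 3x3 rotation matrix whose columns are the frame's x, y, z axes.
In Python, from rig import sense, camera, get_calibration, hand_in, tcp_to_tips gives the robot as it stands.
- The arm moves only by the tool move_arm, never from a script. Its argument "steps" is text: rows parted by semicolons, each of 5 numbers parted by spaces: the shift along the tool's x, y, z in m, then the turn about the tool's z in degrees, then the finger opening in m, from 0 to 0.0854. In form: tx ty tz roll grip; .... A call has 1 to 8 rows; each row is the pose to reach, as a shift and turn from the pose commanded when the call began, along the tool's axes at that moment; what a row does not reach only later rows make up. A row lasts 1/12 s, in which the tool goes at most 41.7 mm and 7.16 degrees, less where a joint would pass 70% of its speed; a pose out of reach is approached as far as the arm can. A call with a gripper value outside its range is refused whole. The fingers move at their own pace and stop on an object; "grip_force" is the grip in N (left out, the last holds). Time passes only in rows, so rows that repeat a pose let the fingers close. It gives the time, the measured TCP pose, the force, the opening and the grip force at its end, in the units of the state.
- sense(): the state, without advancing time (a new reading comes with each control period).
- camera(name): name is "scene" or "top"; returns the picture (420x560x3 uint8, red, green, blue); there is no depth.
- get_calibration(name): a dict with "K" (3x3 intrinsics, pixels), "R" (3x3) and "t" (3): a world point X has camera coordinates R X + t. Camera axes: x right, y down, z forward; pixel columns grow to the right and rows downward; lengths in m; the calibration is good to about 2 mm. A picture is of the moment at which its call begins. get_calibration takes no time and is no camera call.
- hand_in(): hands the job in; it is judged then, once.
The state is a dict: "time": time; "qpos": joint angles; "qd": joint speeds; "joint_torque": joint torques, N m; "ee_pos": TCP position; "tool_rot": TCP orientation; "ft_force": force on the tool from outside, world axes, zero at the start; "torque": the same for the moment, N m; "finger_gap": finger opening in m; "gripper_force": force on a finger pad.
Only numpy, scipy, OpenCV 4.12 (cv2) and the standard library are available. Lean on these libraries where they do the work, as an engineer would, in place of code of your own. Each camera call takes 0.05 s, during which the arm holds its last target. There are 200 camera calls.

## Working session

There is one attempt and no reset: what is moved stays moved. The work goes in short steps, Python scripts to look and compute and a tool call to move; the robot and the scene stay as the last step left them, time stands still between calls to the robot, and variables do not carry over. Pictures are saved under pics/ and viewed, at most 10 in all, crops included, and the job is handed in when it is done.

Besides the shell and the picture viewer there is one more tool, called after ">>>" as name(argument=value, ...), one argument or row to a line, values as JSON. move_arm: Moves the arm, as the interface text tells. Its arguments: {"type":"object","properties":{"steps":{"type":"string"},"grip_force":{"type":"number"}},"required":["steps"]}

```bash
mkdir -p pics; python3 - <<'E'
from rig import *
import cv2,numpy as np
for n in("scene","top"):
    cv2.imwrite(f"pics/{n}0.png",camera(n)[:,:,::-1]); c=get_calibration(n); print(n,c)
print(sense(),tcp_to_tips)
E
```

```text
scene {'K': array([[408.98755277,   0.        , 283.62210186],
       [  0.        , 408.98755277, 209.4576817 ],
       [  0.        ,   0.        ,   1.        ]]), 'R': array([[ 0.83716284,  0.54683336, -0.011474  ],
       [ 0.35122416, -0.55354387, -0.75513626],
       [-0.41928506,  0.62814207, -0.65546745]]), 't': array([-0.47206851, -0.12562899,  1.49882203])}
top {'K': array([[440.43485509,   0.        , 283.28154102],
       [  0.        , 440.43485509, 215.97679988],
       [  0.        ,   0.        ,   1.        ]]), 'R': array([[ 0.01454971, -0.99937835, -0.03211265],
       [-0.99822083, -0.01266062, -0.05826571],
       [ 0.05782292,  0.03290327, -0.99778449]]), 't': array([0.00174448, 0.56568299, 1.19363462])}
{'time': 0.1, 'qpos': array([-7.36604709e+01,  1.48470850e+01,  1.19649581e+00,  7.64150543e+01,
       -9.04558574e-04,  8.12555786e+01]), 'qd': array([-0.06396992, -0.03085439,  0.1505005 , -0.02540184,  0.05157725,
        0.03178905]), 'joint_torque': array([ 5.09289152e-03, -5.56696451e+01,  3.45070803e+01,  1.16698365e-02,
       -1.57602126e-04, -3.14154420e-05]), 'ee_pos': array([ 0.23309255, -0.49793214,  0.2477473 ]), 'tool_rot': array([[ 9.05687612e-01,  4.23945557e-01, -3.37467167e-04],
       [ 4.23945662e-01, -9.05686964e-01,  1.09498138e-03],
       [ 1.58572878e-04, -1.13477881e-03, -9.99999344e-01]]), 'ft_force': array([-1.36301236, -0.4375246 , -0.26640955]), 'torque': array([ 0.00320934,  0.0210436 , -0.0343875 ]), 'gripper_force': 0.0, 'finger_gap': 0.08554645701003456} 0.017
```

View pics/scene0.png

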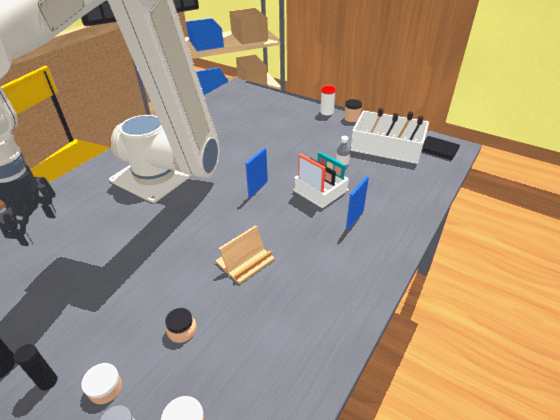

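View pics/top0.png

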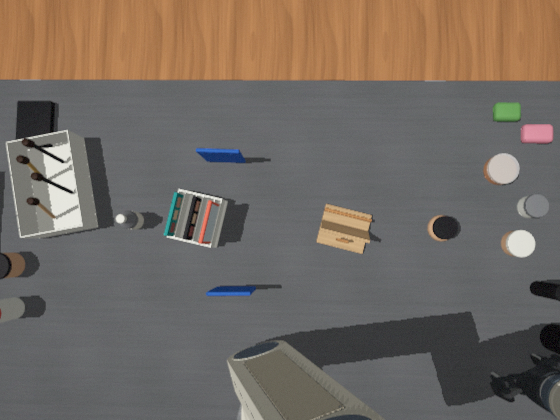

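The scene picture shows the coral-rimmed mirror at about (311,173) in the front slot of the organiser. There are two blue look-alikes, at (257,173) and (358,203). In the top picture the coral mirror is at (205,222), the blue ones at (220,155) and (230,291), and the easel at (345,229). Only the coral panel is in a slot, so it is the one meant. I'll confirm this in enlarged crops.

```bash
python3 - <<'E'
import cv2,numpy as np
a=cv2.imread("pics/top0.png"); s=cv2.imread("pics/scene0.png")
f=lambda im,x,y,w,h,k:cv2.resize(im[y:y+h,x:x+w],None,fx=k,fy=k,interpolation=cv2.INTER_CUBIC)
cv2.imwrite("pics/topc.png",np.hstack([f(a,155,180,80,75,5),f(a,305,195,80,75,5)]))
cv2.imwrite("pics/scc.png",np.hstack([f(s,285,130,80,80,5),f(s,205,215,80,80,5)]))
E
```

```text
(no output)
```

View pics/topc.png

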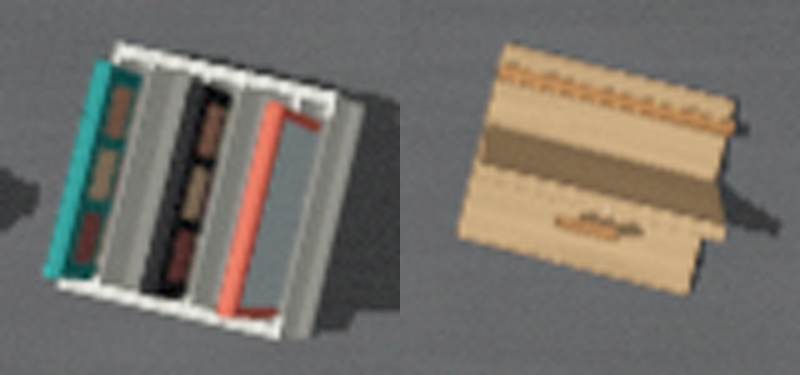

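View pics/scc.png

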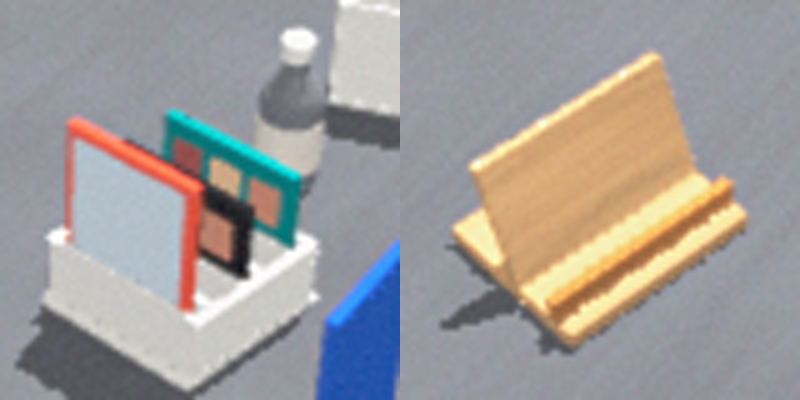

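The crops confirm it: the coral mirror is in the rack's -y slot, with black in the middle and teal in the +y slot. The easel faces +x, roughly. Next I'll fit poses to the corners I read off.

```bash
cat > h.py <<'E'
from rig import *
import numpy as np
from scipy.optimize import least_squares
C={n:get_calibration(n) for n in("scene","top")}
def proj(n,X):
    c=C[n]; p=(c["R"]@np.asarray(X).T).T+c["t"]; p=p@c["K"].T; return p[:,:2]/p[:,2:]
def place(q,L):
    c,s=np.cos(q[2]),np.sin(q[2]); L=np.asarray(L,float)
    return np.c_[q[0]+c*L[:,0]-s*L[:,1],q[1]+s*L[:,0]+c*L[:,1],L[:,2]]
def fit(obs,q0):
    f=lambda q:np.concatenate([(proj(n,place(q,[l for l,_ in o]))-np.array([p for _,p in o])).ravel() for n,o in obs.items()])
    r=least_squares(f,q0,loss='soft_l1'); return r.x,f(r.x).reshape(-1,2)
E
python3 - <<'E'
from h import *
cr=lambda x0,y0,u0=0:(lambda u,v:((u-u0+.5)/5-.5+x0,(v+.5)/5-.5+y0))
tr,te=cr(155,180),cr(305,195,400); sr,se=cr(285,130),cr(205,215,400)
a,b,h=.055,.005,.148
m={"top":[((a,b,h),tr(266,102)),((a,-b,h),tr(288,103)),((-a,b,h),tr(218,315)),((-a,-b,h),tr(240,316))],
"scene":[((-a,-b,h),sr(69,126)),((a,-b,h),sr(190,196)),((a,b,h),sr(203,187)),((-a,b,h),sr(75,117))]}
A,B=.067,.068
r={"top":[((-A,-B,.055),tr(280,338)),((A,-B,.055),tr(337,92))],"scene":[((-A,-B,.055),sr(48,237)),((A,-B,.055),sr(198,322)),((A,B,.055),sr(318,240)),((A,-B,0),sr(190,392)),((A,B,0),sr(318,302))]}
E,F=.055,.065
e={"top":[((E,F,.012),te(505,43)),((E,-F,.012),te(735,98)),((-E,F,.012),te(460,236)),((-E,-F,.012),te(688,292))],
"scene":[((E,-F,.012),se(575,336)),((E,F,.012),se(748,207)),((-.0174,-F,.087),se(475,170)),((-.0174,F,.087),se(655,55)),((-E,-F,.012),se(453,232))]}
for n,o,q0 in(("mirror",m,(.55,.2,-.2)),("rack",r,(.55,.2,-.2)),("easel",e,(.5,-.15,-.2))):
    for k in(None,"top","scene"):
        q,res=fit(o if k is None else {k:o[k]},q0); print(n,k,q[:2].round(4),np.degrees(q[2]).round(2)); 
        if k is None: print(res.round(1).tolist())
q,_=fit(r,(.55,.2,-.2)); print("mirror slot at",place(q,[(0,-.05,0)]).round(4))
E
```

```text
mirror None [0.5423 0.1966] -11.94
[[0.8, -0.8], [0.3, -0.1], [0.1, 0.1], [-0.4, 0.8], [-0.8, -0.5], [0.8, -0.8], [0.3, -0.3], [0.1, 0.1]]
mirror top [0.5423 0.1971] -11.24
mirror scene [0.543  0.1947] -13.74
rack None [0.5569 0.2515] -12.33
[[0.4, 0.3], [0.8, 0.6], [-0.1, 0.0], [-0.3, 0.5], [2.2, -1.0], [0.4, -0.6], [0.7, -0.7]]
rack top [0.5575 0.2534] -11.79
rack scene [0.5564 0.2491] -12.23
easel None [ 0.5344 -0.1575] -12.46
[[-0.2, 0.2], [0.1, -0.1], [-0.3, 0.5], [0.6, 0.3], [-0.0, 0.2], [0.3, 0.7], [0.3, 0.4], [0.7, -0.2], [-0.4, -0.6]]
easel top [ 0.535  -0.1573] -12.92
easel scene [ 0.5334 -0.1575] -11.6
mirror slot at [[0.5463 0.2027 0.    ]]
```

>>> move_arm(
  steps="0.192 -0.166 0 -48 0.085;0.192 -0.166 0 -48 0.085;0.192 -0.166 0 -48 0.085;0.192 -0.166 0 -48 0.085;0.192 -0.166 0 -48 0.085;0.192 -0.166 0 -48 0.085;0.192 -0.166 0 -48 0.085;0.192 -0.166 0 -48 0.085",
)

```text
time: 0.77
ee_pos: [0.3373, -0.2641, 0.2485]
tool_rot: [[0.283, 0.959, 0.0], [0.959, -0.283, -0.0], [0.0, 0.0, -1.0]]
ft_force: [0.3, -0.5, -0.0]
finger_gap: 0.0852
gripper_force: 0.0
```

>>> move_arm(
  steps="0.252 0.031 0 -48 0.085;0.252 0.031 0 -48 0.085;0.252 0.031 0 -48 0.085;0.252 0.031 0 -48 0.085;0.252 0.031 0 -48 0.085;0.252 0.031 0 -48 0.085;0.252 0.031 0 -48 0.085;0.252 0.031 0 -48 0.085",
)

```text
time: 1.43
ee_pos: [0.4405, -0.0331, 0.2478]
tool_rot: [[-0.52, 0.854, -0.001], [0.854, 0.52, 0.0], [0.0, -0.001, -1.0]]
ft_force: [-0.6, -0.5, -0.8]
finger_gap: 0.0849
gripper_force: 0.0
```

>>> move_arm(
  steps="0.145 0.208 0 -47 0.085;0.145 0.208 0 -47 0.085;0.145 0.208 0 -47 0.085;0.145 0.208 0 -47 0.085;0.145 0.208 0 -47 0.085;0.145 0.208 0 -47 0.085;0.145 0.208 0 -47 0.085;0.145 0.208 0 -47 0.085",
)

```text
time: 2.1
ee_pos: [0.5443, 0.1971, 0.247]
tool_rot: [[-0.978, 0.208, -0.002], [0.208, 0.978, -0.001], [0.001, -0.001, -1.0]]
ft_force: [0.4, -0.8, 0.3]
finger_gap: 0.0847
gripper_force: 0.0
```

```bash
cat >> h.py <<'E'
def togo(p,yaw):
    s=sense(); R=s["tool_rot"]; d=R.T@(np.array(p)-s["ee_pos"]); y=np.degrees(np.arctan2(R[1,0],R[0,0]))
    print("t",s["time"],"pos",s["ee_pos"].round(4),"yaw",y.round(2),"shift",d.round(4),"roll",-((yaw-y+180)%360-180))
E
python3 -c "
from h import *
togo((.543,.1985,.2),168)"
```

```text
t 2.1 pos [0.5443 0.1971 0.247 ] yaw 168.0 shift [0.0015 0.0012 0.047 ] roll 0.000946937176109941
```

>>> move_arm(
  steps="0.0015 0.001 0.03 0 0.085;0.0015 0.001 0.06 0 0.07;0.0015 0.001 0.085 0 0.055;0.0015 0.001 0.105 0 0.045;0.0015 0.001 0.115 0 0.035;0.0015 0.001 0.115 0 0.03;0.0015 0.001 0.115 0 0.03;0.0015 0.001 0.115 0 0.03",
)

```text
time: 2.77
ee_pos: [0.5426, 0.1977, 0.1348]
tool_rot: [[-0.978, 0.209, 0.002], [0.209, 0.978, 0.0], [-0.002, 0.001, -1.0]]
ft_force: [-0.5, 0.1, 0.5]
finger_gap: 0.0301
gripper_force: 0.0
```

```bash
python3 - <<'E'
from h import *
import cv2
a=camera("top")[:,:,::-1];s=camera("scene")[:,:,::-1]
f=lambda im,x,y,w,h,k:cv2.resize(im[y:y+h,x:x+w],None,fx=k,fy=k,interpolation=cv2.INTER_CUBIC)
cv2.imwrite("pics/g1.png",np.hstack([f(a,150,170,100,100,4),f(s,275,110,100,100,4)]))
togo((.543,.1985,.132),168)
E
```

```text
t 2.8667 pos [0.5424 0.1983 0.1348] yaw 168.0 shift [-0.0005  0.0003  0.0028] roll 0.0035743911982706322
```

View pics/g1.png

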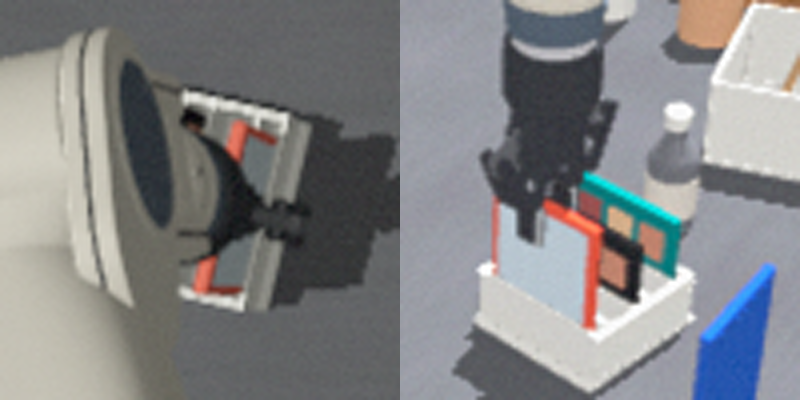

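The fingers straddle the top of the mirror near mid-width, with the front finger at crop (530,225). The palettes are clear, so I'll close.

>>> move_arm(
  steps="0 0 0.002 0 0.02;0 0 0.002 0 0.014;0 0 0.002 0 0.010;0 0 0.002 0 0.006;0 0 0.002 0 0.004;0 0 0.002 0 0.004;0 0 0.002 0 0.004;0 0 0.002 0 0.004",
  grip_force=50,
)

```text
time: 3.53
ee_pos: [0.5418, 0.1986, 0.1317]
tool_rot: [[-0.978, 0.206, 0.001], [0.206, 0.978, 0.0], [-0.001, 0.0, -1.0]]
ft_force: [-1.6, -0.5, 4.8]
finger_gap: 0.0098
gripper_force: 49.9
```

>>> move_arm(
  steps="0 0 -0.005 0 0.004;0 0 -0.015 0 0.004;0 0 -0.025 0 0.004;0 0 -0.035 0 0.004;0 0 -0.045 0 0.004;0 0 -0.055 0 0.004;0 0 -0.065 0 0.004;0 0 -0.075 0 0.004",
)

```text
time: 4.2
ee_pos: [0.5417, 0.1986, 0.2075]
tool_rot: [[-0.978, 0.206, 0.0], [0.206, 0.978, 0.0], [-0.0, 0.0, -1.0]]
ft_force: [-0.2, 0.2, -3.9]
finger_gap: 0.0094
gripper_force: 48.6
```

>>> move_arm(
  steps="0 0 -0.02 0 0.004;0 0 -0.04 0 0.004;0 0 -0.05 0 0.004;0 0 -0.05 0 0.004",
)

```text
time: 4.53
ee_pos: [0.5425, 0.1987, 0.2589]
tool_rot: [[-0.978, 0.206, 0.004], [0.206, 0.978, 0.001], [-0.004, 0.002, -1.0]]
ft_force: [0.6, 0.3, -3.9]
finger_gap: 0.0093
gripper_force: 49.0
```

```bash
python3 - <<'E'
from h import *
import cv2
s=camera("scene")[:,:,::-1]; a=camera("top")[:,:,::-1]
f=lambda im,x,y,w,h,k:cv2.resize(im[y:y+h,x:x+w],None,fx=k,fy=k,interpolation=cv2.INTER_CUBIC)
cv2.imwrite("pics/g2.png",np.hstack([f(s,265,90,100,125,4),f(a,150,150,100,125,4)]))
e=(.5347,-.1575,np.radians(-12.5))
# upright mirror with its back face 2 mm ahead of the rest foot: centre x=+17
p=place(e,[(.017,0,.25)])[0]; togo(p,77.5); print(p, sense()["finger_gap"],sense()["ft_force"])
E
```

```text
t 4.6333 pos [0.5416 0.1985 0.256 ] yaw 168.08 shift [-0.0837 -0.35    0.0059] roll 90.5836390783764
[ 0.55129703 -0.16117947  0.25      ] 0.009391027718678982 [-0.39593041  0.62955982 -3.31996664]
```

View pics/g2.png

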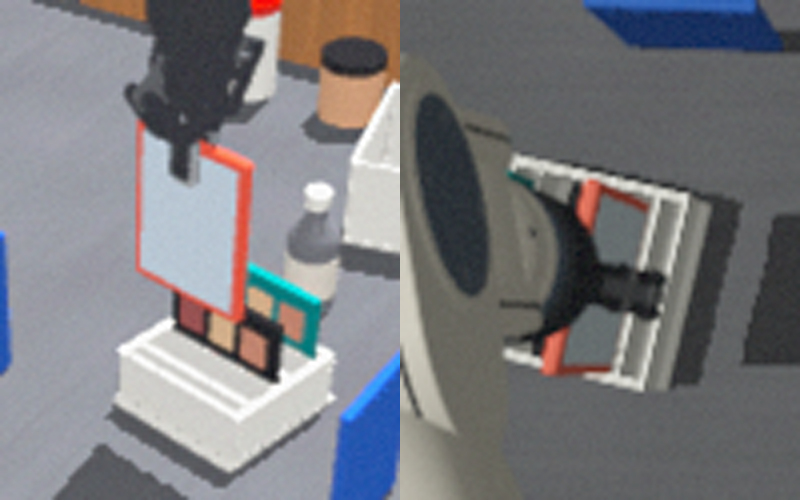

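The mirror is held upright and clear of the slot, and both palettes are still in place. Carrying it to the easel.

>>> move_arm(
  steps="-0.042 -0.175 0 45 0.004;-0.042 -0.175 0 45 0.004;-0.042 -0.175 0 45 0.004;-0.042 -0.175 0 45 0.004;-0.042 -0.175 0 45 0.004;-0.042 -0.175 0 45 0.004;-0.042 -0.175 0 45 0.004;-0.042 -0.175 0 45 0.004",
)

```text
time: 5.3
ee_pos: [0.5462, 0.0181, 0.2548]
tool_rot: [[-0.543, 0.839, -0.002], [0.839, 0.543, 0.0], [0.002, -0.002, -1.0]]
ft_force: [0.1, -0.0, -2.3]
finger_gap: 0.0096
gripper_force: 50.4
```

>>> move_arm(
  steps="-0.154 -0.093 0 45.5 0.004;-0.154 -0.093 0 45.5 0.004;-0.154 -0.093 0 45.5 0.004;-0.154 -0.093 0 45.5 0.004;-0.154 -0.093 0 45.5 0.004;-0.154 -0.093 0 45.5 0.004;-0.154 -0.093 0 45.5 0.004;-0.154 -0.093 0 45.5 0.004",
)

```text
time: 5.97
ee_pos: [0.5525, -0.1614, 0.2551]
tool_rot: [[0.216, 0.976, -0.002], [0.976, -0.216, 0.001], [0.0, -0.002, -1.0]]
ft_force: [0.3, -0.0, -2.5]
finger_gap: 0.009
gripper_force: 50.4
```

```bash
python3 - <<'E'
from h import *
import cv2
s=camera("scene")[:,:,::-1]; a=camera("top")[:,:,::-1]
f=lambda im,x,y,w,h,k:cv2.resize(im[y:y+h,x:x+w],None,fx=k,fy=k,interpolation=cv2.INTER_CUBIC)
cv2.imwrite("pics/g3.png",np.hstack([f(s,200,170,100,125,4),f(a,295,170,100,125,4)]))
togo((.5513,-.1612,.25),77.5)
E
```

```text
t 6.0667 pos [ 0.5526 -0.1608  0.2555] yaw 77.8 shift [-0.0007 -0.0012  0.0055] roll 0.29599924516827514
```

View pics/g3.png

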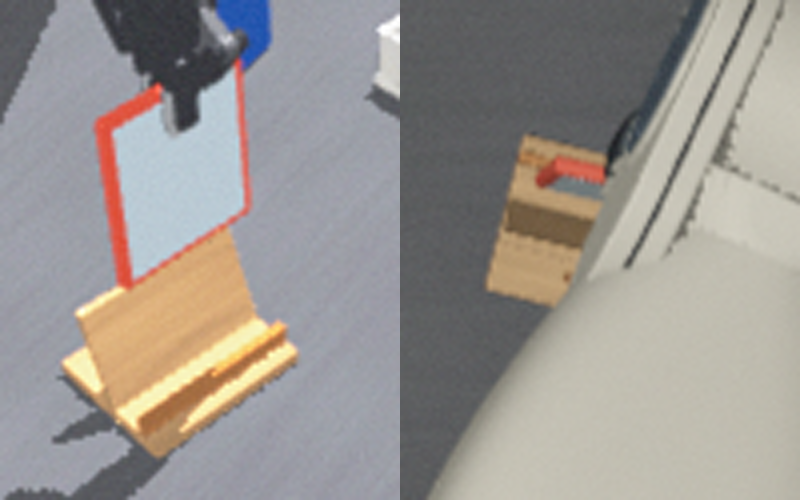

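```bash
python3 - <<'E'
from h import *
P=lambda u,v:((u+.5)/4-.5+200,(v+.5)/4-.5+170)
zb=.1318;h=zb+.14
e=(.5347,-.1575,np.radians(-12.5))
o={"scene":[((.005,-.055,zb),P(131,287)),((.005,.055,zb),P(251,210)),((.005,.055,h),P(243,62))]}
q=(.5526,-.1608,np.radians(-12.2))
print((proj("scene",place(q,[l for l,_ in o["scene"]]))-[p for _,p in o["scene"]]).round(2))
x,r=fit(o,q);print(x,np.degrees(x[2]),r.round(2))
c,s=np.cos(e[2]),np.sin(e[2])
for w in(q,x): d=np.array(w[:2])-e[:2]; print("in easel frame",c*d[0]+s*d[1],-s*d[0]+c*d[1])
E
```

```text
[[-1.24  1.61]
 [ 0.44  0.12]
 [-0.09 -4.36]]
[ 0.55294424 -0.16004748 -0.20813139] -11.925050449780747 [[-0.88  1.53]
 [ 0.65 -0.05]
 [ 0.14 -4.52]]
in easel frame 0.018189949253442573 0.0006524922659962699
in easel frame 0.01836315004698636 0.0014616792596882072
```

>>> move_arm(
  steps="-0.001 0 0.025 0.3 0.004;-0.001 0 0.05 0.3 0.004;-0.001 0 0.075 0.3 0.004;-0.001 0 0.095 0.3 0.004;-0.001 0 0.107 0.3 0.004;-0.001 0 0.112 0.3 0.004;-0.001 0 0.114 0.3 0.004;-0.001 0 0.116 0.3 0.004",
)

```text
time: 6.73
ee_pos: [0.5529, -0.1619, 0.1407]
tool_rot: [[0.218, 0.976, 0.001], [0.976, -0.218, -0.0], [-0.0, 0.001, -1.0]]
ft_force: [0.5, -0.2, -3.4]
finger_gap: 0.0094
gripper_force: 50.4
```

```bash
python3 -c "
from h import *
togo((.5513,-.1612,.1357),77.5);print(sense()['ft_force'])"
```

```text
t 6.7333 pos [ 0.5529 -0.1619  0.1407] yaw 77.38 shift [ 0.0004 -0.0017  0.005 ] roll -0.1197200795608353
[ 0.49097123 -0.22808576 -3.40493502]
```

Not in contact yet; about 4–5 mm to go, so I'll creep down.

>>> move_arm(
  steps="0 0 0.001 0 0.004;0 0 0.002 0 0.004;0 0 0.003 0 0.004;0 0 0.004 0 0.004;0 0 0.004 0 0.004",
)

```text
time: 7.15
ee_pos: [0.5526, -0.1622, 0.1364]
tool_rot: [[0.22, 0.975, 0.0], [0.975, -0.22, -0.0], [-0.0, 0.0, -1.0]]
ft_force: [-0.1, -0.4, -3.8]
finger_gap: 0.0094
gripper_force: 50.4
```

>>> move_arm(
  steps="0 0 0.001 0 0.004;0 0 0.0015 0 0.004;0 0 0.002 0 0.004;0 0 0.002 0 0.004",
)

```text
time: 7.48
ee_pos: [0.553, -0.1621, 0.1359]
tool_rot: [[0.22, 0.976, 0.002], [0.976, -0.22, -0.001], [-0.0, 0.002, -1.0]]
ft_force: [-1.4, 3.2, 9.2]
finger_gap: 0.0092
gripper_force: 52.4
```

>>> move_arm(
  steps="0 0 -0.0015 0 0.004;0 0 -0.002 0 0.014;0 0 -0.002 0 0.020;0 0 -0.002 0 0.024;0 0 -0.006 0 0.024;0 0 -0.010 0 0.024;0 0 -0.014 0 0.024;0 0 -0.016 0 0.024",
)

```text
time: 8.15
ee_pos: [0.5528, -0.1623, 0.1511]
tool_rot: [[0.22, 0.975, 0.001], [0.975, -0.22, -0.0], [-0.0, 0.001, -1.0]]
ft_force: [0.0, 0.3, -0.0]
finger_gap: 0.0239
gripper_force: 0.0
```

```bash
python3 - <<'E'
from h import *
import cv2
s=camera("scene")[:,:,::-1]
f=lambda im,x,y,w,h,k:cv2.resize(im[y:y+h,x:x+w],None,fx=k,fy=k,interpolation=cv2.INTER_CUBIC)
cv2.imwrite("pics/g4.png",f(s,190,180,110,110,5))
e=(.5347,-.1575,np.radians(-12.5))
togo(place(e,[(-.034,0,.15)])[0],77.5);print(sense()['ft_force'],sense()["finger_gap"])
E
```

```text
t 8.2 pos [ 0.5529 -0.1623  0.1513] yaw 77.29 shift [ 0.0005 -0.0528  0.0012] roll -0.21349970898432957
[0.61052962 0.78025017 0.22452409] 0.024059375023296185
```

View pics/g4.png

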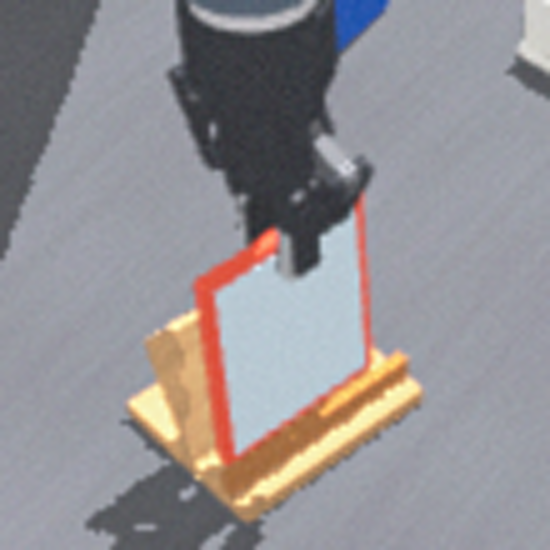

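The mirror stands upright on the ledge behind the lip, loose between the fingers. Next I lean it back with the front finger.

>>> move_arm(
  steps="0 -0.006 0 0 0.024;0 -0.012 0 0 0.024;0 -0.018 0 0 0.024;0 -0.023 0 0 0.024;0 -0.028 0 0 0.024;0 -0.033 0 0 0.024;0 -0.038 0 0 0.024;0 -0.042 0 0 0.024",
)

```text
time: 8.87
ee_pos: [0.5109, -0.1527, 0.1503]
tool_rot: [[0.22, 0.975, -0.0], [0.975, -0.22, 0.0], [0.0, -0.0, -1.0]]
ft_force: [0.2, 1.0, -0.1]
finger_gap: 0.0239
gripper_force: 0.2
```

>>> move_arm(
  steps="0 -0.003 0 0 0.024;0 -0.006 0 0 0.024;0 -0.009 0 0 0.024;0 -0.011 0 0 0.024;0 -0.011 0 0 0.024;0 -0.011 0 0 0.024",
)

```text
time: 9.37
ee_pos: [0.5009, -0.1505, 0.1504]
tool_rot: [[0.22, 0.975, 0.0], [0.975, -0.22, -0.0], [-0.0, 0.0, -1.0]]
ft_force: [-0.2, 0.5, -0.6]
finger_gap: 0.0241
gripper_force: 0.0
```

```bash
python3 - <<'E'
from h import *
import cv2
s=camera("scene")[:,:,::-1]
f=lambda im,x,y,w,h,k:cv2.resize(im[y:y+h,x:x+w],None,fx=k,fy=k,interpolation=cv2.INTER_CUBIC)
cv2.imwrite("pics/g5.png",f(s,190,180,110,110,5))
e=(.5347,-.1575,np.radians(-12.5))
togo(place(e,[(-.034,0,.15)])[0],77.5);print(sense()['ft_force'],sense()["finger_gap"])
E
```

```text
t 9.4167 pos [ 0.501  -0.1505  0.1503] yaw 77.28 shift [0.0005 0.0004 0.0003] roll -0.21561904132337872
[-0.48050764 -0.16654995 -0.1776583 ] 0.024286307266581042
```

View pics/g5.png

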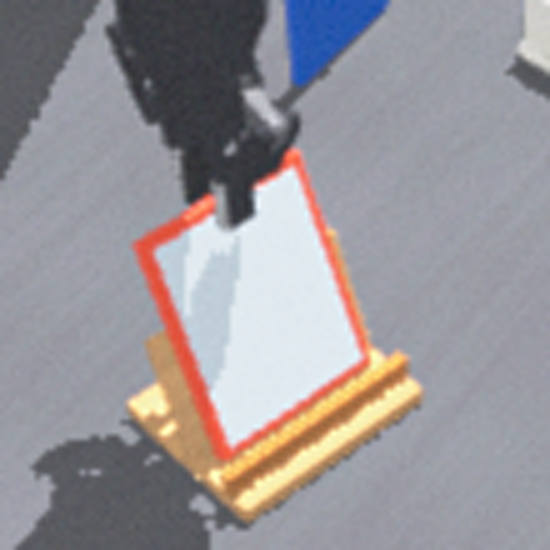

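The mirror leans on the rest behind the lip. I'll open the fingers, lift away and check the fit.

>>> move_arm(
  steps="0 0 0 0 0.034;0 0 0 0 0.044;0 0 0 0 0.05;0 0 -0.01 0 0.05;0 0 -0.03 0 0.05;0 0 -0.06 0 0.05;0 0 -0.09 0 0.05;0 0 -0.11 0 0.05",
)

```text
time: 10.08
ee_pos: [0.5011, -0.1506, 0.2638]
tool_rot: [[0.22, 0.975, 0.003], [0.975, -0.22, -0.001], [-0.001, 0.003, -1.0]]
ft_force: [0.1, -0.1, 0.1]
finger_gap: 0.05
gripper_force: 0.0
```

>>> move_arm(
  steps="-0.04 0 -0.02 0 0.05;-0.08 0 -0.02 0 0.05;-0.12 0 -0.02 0 0.05;-0.16 0 -0.02 0 0.05;-0.2 0 -0.02 0 0.05;-0.2 0 -0.02 0 0.05;-0.2 0 -0.02 0 0.05",
)

```text
time: 10.67
ee_pos: [0.456, -0.3475, 0.2803]
tool_rot: [[0.224, 0.975, -0.0], [0.975, -0.224, 0.0], [0.0, -0.0, -1.0]]
ft_force: [0.2, 0.6, 0.7]
finger_gap: 0.0501
gripper_force: 0.0
```

```bash
python3 - <<'E'
from h import *
import cv2
s=camera("scene")[:,:,::-1].copy(); a=camera("top")[:,:,::-1].copy()
cv2.imwrite("pics/s6.png",s)
f=lambda im,x,y,w,h,k:cv2.resize(im[y:y+h,x:x+w],None,fx=k,fy=k,interpolation=cv2.INTER_CUBIC)
e=(.5347,-.1575,np.radians(-12.5))
t=np.radians(20);out=[]
for im,n,x,y in((s,"scene",200,190),(a,"top",300,185)):
    c=f(im,x,y,80,100,5)
    # predicted front-face corners if seated flat
    L=[(.010+.010*np.cos(t)-d*np.sin(t),w,.012+.010*np.sin(t)+d*np.cos(t)) for d,w in((0,-.055),(0,.055),(.14,.055),(.14,-.055))]
    p=(proj(n,place(e,L))-[x,y]+.5)*5-.5
    for q in p: cv2.circle(c,tuple(int(v) for v in q.round()),3,(0,255,0),-1)
    out.append(c)
cv2.imwrite("pics/g6.png",np.hstack(out)); print(sense()["ee_pos"],sense()["time"])
E
```

```text
[ 0.45675219 -0.34531177  0.28066157] 10.7667
```

View pics/g6.png

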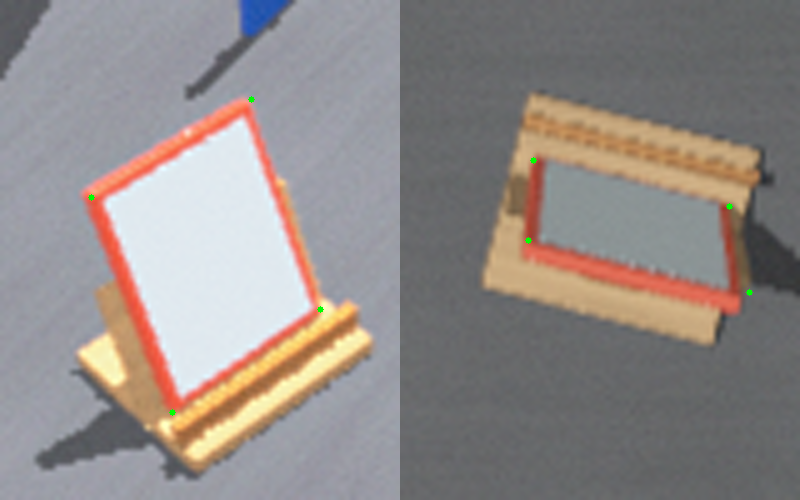

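The released mirror matches the predicted seated-flat outline (green dots) to within about 2 mm in both views. It is centred behind the lip, and the gripper is clear.

```bash
python3 -c "
from rig import *
print(hand_in())"
```

```text
the job is handed in; nothing more can be done
None
```

The coral mirror now stands on the easel, centred behind the lip and leaning flat on the back rest, with the gripper clear; the palettes, bottle and jar were not touched, and the job was handed in at about 11 s.

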